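# Load the spice caddy and hold it up

### The arm

A 6-joint arm with a two-finger parallel gripper is mounted at the origin on a cart in front of the work surface, level with it; the furniture and walls round the work are solid. World frame = base frame: x ahead of the robot, y to its left, z up, the work surface at z = 0. Lengths are in m, angles in degrees, forces in N, time in s.
With the tool pointing down it reaches from about 0.425 to 0.925 m from the base axis. Payload 12.5 kg.
Tool frame: the origin (TCP) lies midway between the tips of the shut fingers; the grasp point (between the pads) lies ctrl.hold_point_z behind it (ctrl.hold_point_z is the distance from the TCP to the grasp point, in m); z points along the fingers, y is the line along which they close (so a half turn about z gives the same grasp; the last joint's range is limited). The gripper opens to 85 mm and grips with 20 to 120 N. Pads are 22 mm wide; open, the fingers measure 114 mm over their backs; the gripper's body (76 mm by 85 mm) begins 54 mm behind the grasp point. The pads swing forward as they close: fully open they stand 13 mm farther back than shut.
Start: joints at [64.882, 28.126, 89.318, -0, 62.55, -6.05], TCP at [0.204, 0.591, 0.231] pointing down, gripper open.
Joint ranges: [-177.58, 177.58], [-47.91, 125.51], [2.72, 160], [-65.01, 245.01], [3.68, 167.84], [-153.87, 153.87]. Speed limits (degrees/s): [127.2, 127.2, 159.86, 180, 180, 180].

### API

Orientations are given as a 3x3 rotation matrix whose columns are the frame's x, y, z axes.
In Python, from workcell import sensors, viewer, order, ctrl gives the robot as it stands.
- The arm moves only by the shell command python3 -m handwheel 'ROWS'. ROWS is JSON, one flat list of numbers, 7 for each row, row after row: the shift along the tool's x, y, z in cm, then the turn, a rotation vector about the tool's x, y, z in rad, then the finger opening in cm, from 0 to 8.54. A call has 1 to 10 rows; each row is the pose to reach, as a shift and turn from the pose commanded when the call began, along the tool's axes at that moment; what a row does not reach only later rows make up. A row lasts 1/12 s, in which the tool goes at most 41.7 mm and 7.16 degrees, less where a joint would pass 70% of its speed; a pose out of reach is approached as far as the arm can. A call with a gripper value outside its range is refused whole. The fingers move at their own pace and stop on an object; the grip force is fixed at half the most. Time passes only in rows, so rows that repeat a pose let the fingers close. It gives the time, the measured TCP pose, the force, the opening and the grip force at its end, in the units of the state.
- sensors.read_state(): the state, without advancing time (a new reading comes with each control period).
- viewer.camera(name): name is "side" or "top" or "wrist"; returns (picture, depth): 420x560x3 uint8, red, green, blue; 420x560 float32, m along the optical axis (not along the pixel's ray), 0 where there is no reading.
- viewer.get_calibration(name): a dict with "fx", "fy", "cx", "cy" (pixels), "xyz" and "rotation" of the camera in the world. Camera axes: x right, y down, z forward; pixel columns grow to the right and rows downward; lengths in m; the calibration is good to about 2 mm. A picture is of the moment at which its call begins: read the wrist's pose just before it. get_calibration takes no time and is no camera call; for the wrist camera it gives the pose at the moment of the call.
- order.sign_off(): hands the job in; it is judged then, once.
The state is a dict: "clock": time; "joint_positions": joint angles; "qd": joint speeds; "effort": joint torques, N m; "tcp_pos": TCP position; "tool_rot": TCP orientation; "force": force on the tool from outside, world axes, zero at the start; "ft_torque": the same for the moment, N m; "gripper_width": finger opening in m; "grip_force": force on a finger pad.
Only numpy, scipy, OpenCV 4.12 (cv2) and the standard library are available. Lean on these libraries where they do the work, as an engineer would, in place of code of your own. Each camera call takes 0.05 s, during which the arm holds its last target. There are 200 camera calls.

### The job

Put the two slim spice jars upright into the wooden caddy as it stands on the worktop, one jar at a time, one in each end pocket and fully down. Then lift the loaded caddy by its handle to about 10 cm clear of the worktop and keep it there, level and steady: the program finishes while still holding it in the air. Leave the tin, the honey jar and the pepper mill where they stand, and knock no jar over.

Things in the scene. Friction and masses are not known exactly. Their poses are not given: they have to be found in the camera images.
- caddy: Loose light-wood caddy, about 0.35 kg: a low box 62 mm wide (its x), 186 mm long (its y), 45 mm high, with a closed block in the middle, an open square pocket at each end and a handle over the middle. Origin at the centre of its underside; z up, y along the row of pockets.
- caddy_grip (a point): Centre of the caddy's grip bar, 153 mm above its underside; axes as the caddy's. The bar is 62 mm long along caddy x, 14 mm thick along y, 26 mm high (140 to 166 mm above the underside), on two upright posts (10 mm along x, 14 mm along y, centred at x = +23 and -23 mm). Seated jars end 113 mm above the underside.
- pocket_left (a point): Centre of the floor of the caddy's end pocket at +62 mm in caddy y from the handle. The pocket is 50 x 50 mm inside, its floor 8 mm above the caddy's underside and 37 mm below the rim; walls 6 mm. Axes as the caddy's.
- pocket_right (a point): The same for the other end pocket, at -62 mm in caddy y.
- jar_a_center (a point): Centre of a loose slim spice jar with a dark cap, standing upright: round, 41 mm in diameter, 105 mm high, so this point is 52.5 mm above its base; about 0.11 kg. z is its upright axis. The two slim jars are interchangeable.
- jar_b_center (a point): Centre of the other slim spice jar, same size as the first (41 mm in diameter, 105 mm high).
- tin_center (a point): Centre of a small food tin, 57 mm in diameter, 72 mm high; to be left alone. The tin and the two slim jars stand in any of three places.
- honey_center (a point): Centre of a honey jar with a broad lid, 65 mm in diameter, 100 mm high; to be left alone.
- mill_center (a point): Centre of a dark wooden pepper mill, 55 mm in diameter, 173 mm high; to be left alone.
Mind the look-alikes: they are no part of the job. What is shaped like the part that bears jar_b_center but green is not meant.

How it is judged:
By the outcome, as a careful person would: the job done as asked, in the order asked, and still so for the second after the job is handed in, while the arm keeps its last pose, push and grip.
It also fails if it takes over 70 s, if anything falls off the work surface, if the arm or the gripper's body presses on something with over 40 N, if the wrist force passes 120 N, or if a joint passes its speed limit or range.

## Working session

There is one attempt and no reset: what is moved stays moved. The work goes in short steps, Python scripts to look and compute and a shell command to move; the robot and the scene stay as the last step left them, time stands still between calls to the robot, and variables do not carry over. Pictures are saved under pics/ and viewed, at most 10 in all, crops included, and the job is handed in when it is done.

```bash
mkdir -p pics; ls
python3 - <<'E'
from workcell import sensors, viewer, order, ctrl
import cv2,numpy as np
print(sensors.read_state()['clock'],ctrl.hold_point_z)
for n in ("top","side"):
    p,d=viewer.camera(n); cv2.imwrite(f"pics/{n}0.png",p[:,:,::-1]); np.save(f"pics/{n}0.npy",d)
    print(n,viewer.get_calibration(n))
s=sensors.read_state();print(s['tcp_pos'],s['tool_rot'],s['gripper_width'])
E
```

```text
pics
0.0 0.0187
top {'fx': 483.2841214384869, 'fy': 483.2841214384869, 'cx': 282.60533299368785, 'cy': 208.49950997193577, 'xyz': array([0.36373558, 0.07166598, 1.26835299]), 'rotation': array([[-0.01083324, -0.98125675,  0.19240019],
       [-0.99975659,  0.01432714,  0.0167775 ],
       [-0.01921957, -0.1921716 , -0.98117312]])}
side {'fx': 386.3041683303671, 'fy': 386.3041683303671, 'cx': 278.27676167464745, 'cy': 208.66948197718256, 'xyz': array([-0.03869926,  0.11906388,  1.06839392]), 'rotation': array([[-0.09521502, -0.82477027,  0.55739403],
       [-0.99536688,  0.08640462, -0.04217826],
       [-0.01337405, -0.55882756, -0.82917603]])}
[0.20408218 0.59052728 0.23079299] [[-9.45128496e-01  3.26698543e-01 -4.33732419e-04]
 [ 3.26698811e-01  9.45128068e-01 -9.06656645e-04]
 [ 1.13729278e-04 -9.98606897e-04 -9.99999495e-01]] 0.08578639453277949
```

View pics/top0.png

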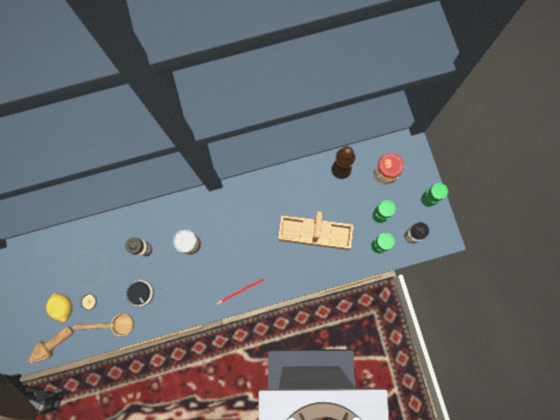

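View pics/side0.png

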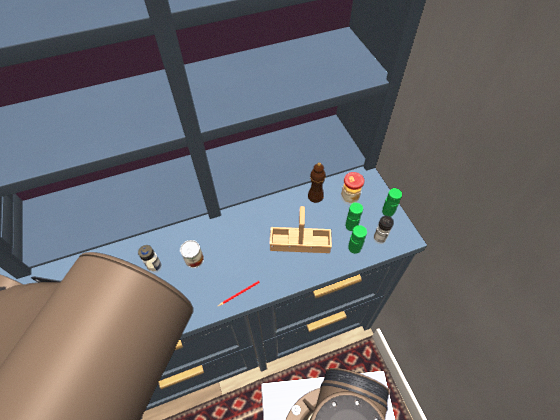

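The top view shows the slim dark-capped jars at about (137,245) and (419,231), with three green look-alikes around the second. The tin is at (186,241), the caddy at (316,232), the mill at (344,160) and the honey jar at (390,166). Next I compute positions.

```bash
cat > h.py <<'E'
import numpy as np, cv2
from workcell import sensors, viewer, ctrl
def cloud(n,d,c=None):
    c=c or viewer.get_calibration(n); v,u=np.mgrid[:420,:560]
    P=np.stack([(u-c['cx'])/c['fx']*d,(v-c['cy'])/c['fy']*d,d],-1)@np.array(c['rotation']).T+c['xyz']
    P[d<=0]=np.nan; return P
E
cat > loc.py <<'E'
from h import *
for n,boxes in (("top",dict(jL=(120,230,155,262),tin=(168,225,205,258),jR=(404,218,432,245),g1=(372,196,398,223),g2=(370,230,398,255),g3=(422,178,450,208),mill=(328,142,360,182),honey=(370,148,408,186),caddy=(272,205,360,255),disk=(122,278,158,308),shelf=(210,95,415,170)) ),("side",dict(jL=(134,240,164,272),tin=(176,236,206,268),jR=(372,213,396,245),caddy=(264,205,336,256)))):
    P=cloud(n,np.load(f"pics/{n}0.npy"))
    for k,(a,b,c,e) in boxes.items():
        Q=P[b:e,a:c].reshape(-1,3); Q=Q[Q[:,2]>.012]
        if k=='shelf': print(k,np.nanmin(Q,0),np.nanpercentile(Q,[5,50],axis=0));continue
        z=np.percentile(Q[:,2],97); T=Q[abs(Q[:,2]-z)<.008].astype(np.float32)
        ce,r=cv2.minEnclosingCircle(T[:,:2])
        print(n,k,'top z %.3f'%z,'mean',T[:,:2].mean(0).round(4),'circ',np.round(ce,4),round(r,4),len(T))
        if k=='caddy':
            R=Q[abs(Q[:,2]-.045)<.006].astype(np.float32); print(' rim',cv2.minAreaRect(R[:,:2]),len(R))
            T=Q[(Q[:,2]>.14)].astype(np.float32);print(' bar',cv2.minAreaRect(T[:,:2]))
P=cloud("top",np.load("pics/top0.npy"))
for x,y in ((240,210),(330,210),(300,270),(250,180),(310,150),(230,195),(100,215),(300,120),(200,120)): print((x,y),P[y,x].round(3))
E
python3 loc.py
```

```text
Traceback (most recent call last):
  File "loc.py", line 8, in <module>
    ce,r=cv2.minEnclosingCircle(T[:,:2])
         ~~~~~~~~~~~~~~~~~~~~~~^^^^^^^^^
cv2.error: OpenCV(4.12.0) /io/opencv/modules/imgproc/src/shapedescr.cpp:201: error: (-215:Assertion failed) count >= 0 && (depth == CV_32F || depth == CV_32S) in function 'minEnclosingCircle'
```

```bash
sed -i 's/T\[:,:2\])/T[:,:2].copy())/; s/(R\[:,:2\])/(R[:,:2].copy())/; s/(T\[:,:2\]))/(T[:,:2].copy()))/' loc.py; python3 loc.py
```

```text
top jL top z 0.108 mean [0.5066 0.4567] circ [0.5064 0.4571] 0.021 217
top tin top z 0.073 mean [0.5203 0.3395] circ [0.5196 0.3394] 0.029 366
top jR top z 0.109 mean [ 0.5339 -0.241 ] circ [ 0.535  -0.2409] 0.021 221
top g1 top z 0.109 mean [ 0.5896 -0.162 ] circ [ 0.5901 -0.1623] 0.0209 207
top g2 top z 0.109 mean [ 0.5088 -0.1556] circ [ 0.5092 -0.1558] 0.0203 219
top g3 top z 0.108 mean [ 0.631  -0.2928] circ [ 0.6314 -0.2931] 0.0209 212
top mill top z 0.167 mean [ 0.7163 -0.0641] circ [ 0.7163 -0.0649] 0.0138 73
top honey top z 0.103 mean [ 0.7007 -0.1796] circ [ 0.7008 -0.1798] 0.0328 480
top caddy top z 0.166 mean [0.5425 0.0101] circ [0.5433 0.0101] 0.0316 160
 rim ((0.5431302785873413, 0.009741447865962982), (0.1855102777481079, 0.06308767199516296), 81.4183578491211) 858
 bar ((0.5432324409484863, 0.0099448561668396), (0.014286389574408531, 0.06285680085420609), 80.8650131225586)
top disk top z 0.048 mean [0.3934 0.4609] circ [0.3935 0.4609] 0.0282 305
shelf [ 0.67165295 -0.26817413  0.01200118] [[ 0.69876981 -0.21481214  0.01241779]
 [ 0.75717496  0.06421981  0.100072  ]]
side jL top z 0.771 mean [0.1134 0.2276] circ [0.1145 0.2267] 0.0063 64
side tin top z 0.074 mean [0.5198 0.3391] circ [0.5189 0.3389] 0.0295 277
side jR top z 0.108 mean [ 0.5318 -0.2411] circ [ 0.5336 -0.2413] 0.0214 140
side caddy top z 0.166 mean [0.5395 0.0096] circ [0.5406 0.0079] 0.0306 96
 rim ((0.5410714149475098, 0.009484484791755676), (0.18599282205104828, 0.06453417241573334), 81.52925872802734) 607
 bar ((0.5409268736839294, 0.010340353474020958), (0.014302588067948818, 0.060925327241420746), 82.82093048095703)
(240, 210) [ 0.61   0.208 -0.002]
(330, 210) [ 0.607 -0.033 -0.002]
(300, 270) [ 0.448  0.05  -0.   ]
(250, 180) [0.692 0.181 0.   ]
(310, 150) [0.769 0.017 0.016]
(230, 195) [ 0.652  0.235 -0.003]
(100, 215) [ 0.602  0.585 -0.001]
(300, 120) [0.856 0.043 0.014]
(200, 120) [0.719 0.247 0.374]
```

```bash
cat >> h.py <<'E'
from scipy.spatial.transform import Rotation as Ro
def go(x,y,z,yaw):
    "shift (cm) and rotvec in tool axes to TCP x,y,z, tool down, tool y at yaw deg"
    s=sensors.read_state(); R=np.array(s['tool_rot']); a=np.radians(yaw)
    Y=np.array([np.cos(a),np.sin(a),0]);Z=np.array([0,0,-1.]);G=np.stack([np.cross(Y,Z),Y,Z],1)
    print('shift',(R.T@(np.array([x,y,z])-s['tcp_pos'])*100).round(2),'rot',Ro.from_matrix(R.T@G).as_rotvec().round(3),'t',round(s['clock'],2))
E
python3 -c "
from h import *
go(.5065,.457,.22,-8.5)"
```

```text
shift [-32.94  -2.74   1.08] rot [-1.000e-03  1.000e-03  1.386e+00] t 0.1
```

```bash
python3 -m handwheel '[-16.5,-1.4,0.5,0,0,0.69,8.5, -33,-2.7,1.1,0,0,1.386,8.5, -33,-2.7,1.1,0,0,1.386,8.5, -33,-2.7,1.1,0,0,1.386,8.5, -33,-2.7,1.1,0,0,1.386,8.5, -33,-2.7,1.1,0,0,1.386,8.5, -33,-2.7,1.1,0,0,1.386,8.5, -33,-2.7,1.1,0,0,1.386,8.5, -33,-2.7,1.1,0,0,1.386,8.5, -33,-2.7,1.1,0,0,1.386,8.5]'; python3 -c "
from h import *
go(.5065,.457,.22,-8.5)"
```

```text
clock: 0.93
tcp_pos: [0.5093, 0.4557, 0.2192]
tool_rot: [[0.022, 1.0, -0.001], [1.0, -0.022, -0.001], [-0.001, -0.001, -1.0]]
force: [-0.6, 0.3, -0.3]
gripper_width: 0.0849
grip_force: 0.0
shift [ 0.13 -0.28 -0.08] rot [-0.001  0.001  0.127] t 0.93
```

```bash
python3 -m handwheel '[0.1,-0.3,0,0,0,0.13,8.5, 0.1,-0.3,0,0,0,0.13,8.5, 0.1,-0.3,0,0,0,0.13,8.5, 0.1,-0.3,0,0,0,0.13,8.5]'
python3 - <<'E'
from h import *
c=viewer.get_calibration("wrist"); p,d=viewer.camera("wrist"); P=cloud("wrist",d,c)
cv2.imwrite("pics/w1.png",p[:,:,::-1])
m=(abs(P[:,:,2]-.106)<.008)&(np.hypot(P[:,:,0]-.5065,P[:,:,1]-.457)<.05)
T=P[m].astype(np.float32); print(len(T),np.median(T[:,2]),T.mean(0),cv2.minEnclosingCircle(T[:,:2].copy()))
go(.5065,.457,.066,-8.5)
E
```

```text
clock: 1.27
tcp_pos: [0.5041, 0.4585, 0.2202]
tool_rot: [[0.137, 0.991, -0.0], [0.991, -0.137, -0.0], [-0.0, -0.0, -1.0]]
force: [0.3, -1.2, -0.6]
gripper_width: 0.085
grip_force: 0.0
2421 0.10588425 [0.5064334  0.4595314  0.10571295] ((0.5063640475273132, 0.45821166038513184), 0.020491594448685646)
shift [-0.12  0.25 15.43] rot [-0.    0.    0.01] t 1.32
```

View pics/w1.png

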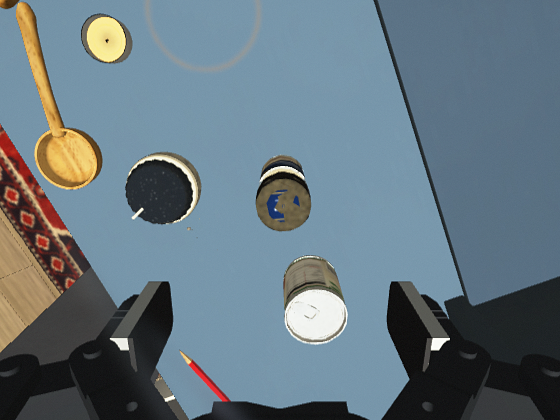

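The wrist view shows the dark-capped jar at about (285,205), the tin at (316,312) and the open fingers clear of both. The wrist measurement of (0.506, 0.458) agrees with the top camera, so I descend and grip.

```bash
python3 -m handwheel '[0,0.2,2.5,0,0,0.01,8.5, 0,0.23,5,0,0,0.01,8.5, 0,0.23,7.5,0,0,0.01,8.5, 0,0.23,10,0,0,0.01,8.5, 0,0.23,12,0,0,0.01,8.5, 0,0.23,13.5,0,0,0.01,8.5, 0,0.23,14.8,0,0,0.01,8.5, 0,0.23,15.4,0,0,0.01,8.5, 0,0.23,15.4,0,0,0.01,8.5, 0,0.23,15.4,0,0,0.01,8.5]'; python3 -m handwheel '[0,0,0,0,0,0,2, 0,0,0,0,0,0,2, 0,0,0,0,0,0,2, 0,0,0,0,0,0,2, 0,0,0,0,0,0,2, 0,0,0,0,0,0,2, 0,0,0,0,0,0,2, 0,0,0,0,0,0,2, 0,0,0,0,0,0,2, 0,0,0,0,0,0,2]'
```

```text
clock: 2.15
tcp_pos: [0.5067, 0.4583, 0.0668]
tool_rot: [[0.151, 0.989, 0.0], [0.989, -0.151, 0.0], [0.0, 0.0, -1.0]]
force: [0.5, -0.6, 1.2]
gripper_width: 0.0846
grip_force: 0.0
clock: 2.98
tcp_pos: [0.5068, 0.4585, 0.0673]
tool_rot: [[0.151, 0.988, 0.001], [0.988, -0.151, 0.001], [0.001, 0.001, -1.0]]
force: [-1.5, 0.5, 6.4]
gripper_width: 0.0392
grip_force: 60.8
```

```bash
python3 -m handwheel '[0,0,-1,0,0,0,2, 0,0,-3,0,0,0,2, 0,0,-6,0,0,0,2, 0,0,-9,0,0,0,2, 0,0,-12,0,0,0,2, 0,0,-14,0,0,0,2, 0,0,-14,0,0,0,2, 0,0,-14,0,0,0,2]'; python3 -c "
from h import *
go(.566,.17,.207,-8.5)"
```

```text
clock: 3.65
tcp_pos: [0.5066, 0.4581, 0.2076]
tool_rot: [[0.151, 0.988, 0.002], [0.988, -0.151, 0.001], [0.001, 0.001, -1.0]]
force: [0.2, -0.1, -1.6]
gripper_width: 0.0396
grip_force: 60.5
shift [-27.58  10.24   0.04] rot [ 0.001 -0.001 -0.004] t 3.65
```

```bash
python3 -m handwheel '[-2,0.7,0,0,0,0,2, -5,1.8,0,0,0,0,2, -8.5,3.1,0,0,0,0,2, -12,4.4,0,0,0,0,2, -15.5,5.7,0,0,0,0,2, -19,7,0,0,0,0,2, -22.5,8.3,0,0,0,0,2, -25.5,9.4,0,0,0,0,2, -27.6,10.2,0,0,0,0,2, -27.6,10.2,0,0,0,0,2]'
cat > cad.py <<'E'
from h import *
import sys
c=viewer.get_calibration("wrist"); p,d=viewer.camera("wrist"); P=cloud("wrist",d,c)
cv2.imwrite(f"pics/{sys.argv[1]}.png",p[:,:,::-1])
near=(np.abs(P[:,:,0]-.542)<.09)&(np.abs(P[:,:,1]-.01)<.12)
for lo,hi in ((.039,.051),(.158,.172)):
    T=P[near&(P[:,:,2]>lo)&(P[:,:,2]<hi)].astype(np.float32); print(len(T), len(T) and (cv2.minAreaRect(T[:,:2].copy()),np.median(T[:,2])))
s=sensors.read_state();print(s['tcp_pos'],s['gripper_width'],s['clock'])
E
python3 cad.py w2
```

```text
clock: 4.48
tcp_pos: [0.5657, 0.166, 0.2049]
tool_rot: [[0.155, 0.988, -0.003], [0.988, -0.155, -0.001], [-0.001, -0.002, -1.0]]
force: [0.6, -0.5, -1.5]
gripper_width: 0.0394
grip_force: 60.6
0 0
0 0
[0.56540816 0.16785575 0.20499238] 0.039322537047673904 4.5333
```

View pics/w2.png

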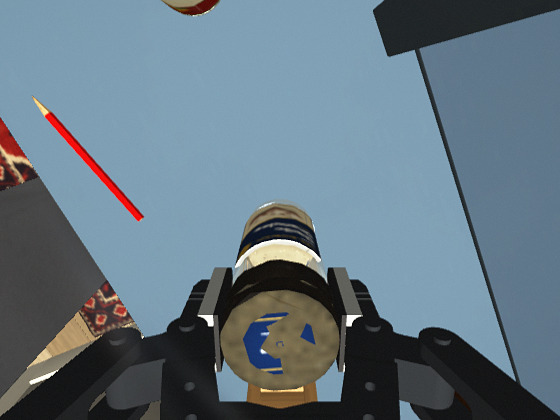

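The wrist view shows the jar held upright and centred between the pads (about (280,340)). The caddy is hidden below it. I go over the left pocket, stop just above the rim and check from the side camera.

```bash
python3 -c "
from h import *
go(.5515,.0712,.207,-8.5)"
```

```text
shift [-9.76  0.12 -0.19] rot [-0.002  0.001 -0.007] t 4.53
```

```bash
python3 -m handwheel '[-2,0,-0.1,0,0,0,2, -4,0,-0.1,0,0,0,2, -6,0.1,-0.1,0,0,0,2, -8,0.1,-0.1,0,0,0,2, -9.5,0.1,0,0,0,0,2, -9.8,0.1,0,0,0,0,2, -9.8,0.1,3,0,0,0,2, -9.8,0.1,6,0,0,0,2, -9.8,0.1,7.8,0,0,0,2, -9.8,0.1,7.8,0,0,0,2]'
python3 - <<'E'
from h import *
out=[]
for n,(a,b,c,e) in (("side",(240,180,360,270)),("top",(256,190,376,280))):
    p,d=viewer.camera(n); P=cloud(n,d); out.append(cv2.resize(p[b:e,a:c],(480,360),interpolation=2))
    Q=P[b:e,a:c].reshape(-1,3); R=Q[abs(Q[:,2]-.045)<.006].astype(np.float32); print(n,len(R),cv2.minAreaRect(R[:,:2].copy()))
cv2.imwrite("pics/c3.png",cv2.resize(np.hstack(out)[:,:,::-1],(800,300)))
go(.5512,.0712,.0753,-8.5)
E
```

```text
clock: 5.37
tcp_pos: [0.5498, 0.074, 0.1244]
tool_rot: [[0.151, 0.989, -0.007], [0.989, -0.151, 0.0], [-0.001, -0.007, -1.0]]
force: [-0.1, 0.1, -1.4]
gripper_width: 0.0393
grip_force: 60.7
side 657 ((0.6044065952301025, -0.04801815748214722), (0.2789205312728882, 0.20739880204200745), 80.75015258789062)
top 207 ((0.5497327446937561, -0.08226528018712997), (0.11938128620386124, 0.10285317152738571), 87.27406311035156)
shift [-0.26  0.01  5.27] rot [-0.002  0.    -0.003] t 5.47
```

View pics/c3.png

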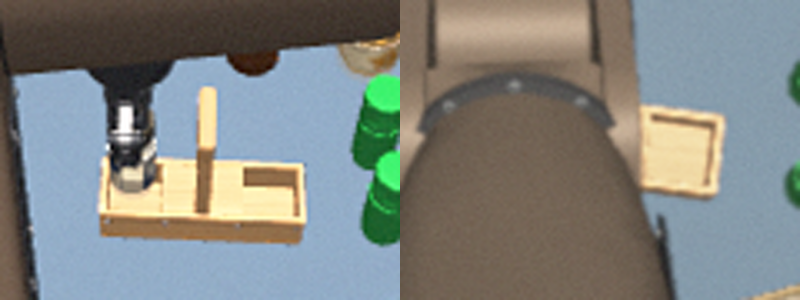

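The side view shows the jar base inside the left pocket outline, just above the rim, with the handle clear. I let it settle, then correct.

```bash
python3 -m handwheel '[0,0,0,0,0,0,2, 0,0,0,0,0,0,2, 0,0,0,0,0,0,2, 0,0,0,0,0,0,2]'; python3 -c "
from h import *
go(.5512,.0712,.0753,-8.5)"
```

```text
clock: 5.8
tcp_pos: [0.552, 0.0729, 0.1292]
tool_rot: [[0.151, 0.988, 0.001], [0.988, -0.151, 0.0], [0.0, 0.001, -1.0]]
force: [0.3, 0.4, -1.4]
gripper_width: 0.0397
grip_force: 60.7
shift [-0.18 -0.06  5.39] rot [ 0.001 -0.    -0.004] t 5.8
```

```bash
python3 -m handwheel '[-0.2,-0.1,0.3,0,0,0,2, -0.2,-0.1,0.8,0,0,0,2, -0.2,-0.1,1.4,0,0,0,2, -0.2,-0.1,2,0,0,0,2, -0.2,-0.1,2.6,0,0,0,2, -0.2,-0.1,3.2,0,0,0,2, -0.2,-0.1,3.7,0,0,0,2, -0.2,-0.1,3.7,0,0,0,2]'; python3 -m handwheel '[0,0,0.4,0,0,0,2, 0,0,0.7,0,0,0,2, 0,0,1,0,0,0,2, 0,0,1.2,0,0,0,2, 0,0,1.4,0,0,0,2, 0,0,1.5,0,0,0,2, 0,0,1.6,0,0,0,2, 0,0,1.6,0,0,0,2]'
```

```text
clock: 6.47
tcp_pos: [0.55, 0.071, 0.09]
tool_rot: [[0.151, 0.988, -0.002], [0.988, -0.151, 0.0], [-0.0, -0.002, -1.0]]
force: [-0.0, -0.7, -0.6]
gripper_width: 0.0394
grip_force: 60.7
clock: 7.13
tcp_pos: [0.5505, 0.071, 0.0754]
tool_rot: [[0.151, 0.988, 0.0], [0.988, -0.151, 0.0], [0.0, 0.0, -1.0]]
force: [-0.4, 0.8, -1.6]
gripper_width: 0.0396
grip_force: 60.9
```

```bash
python3 -m handwheel '[0,0,0.1,0,0,0,2, 0,0,0.1,0,0,0,2, 0,0,0.1,0,0,0,2]';python3 -m handwheel '[0,0,0.1,0,0,0,2, 0,0,0.1,0,0,0,2, 0,0,0.1,0,0,0,2]'
```

```text
clock: 7.38
tcp_pos: [0.5505, 0.071, 0.0752]
tool_rot: [[0.151, 0.988, 0.001], [0.988, -0.151, 0.0], [0.0, 0.001, -1.0]]
force: [-2.0, 0.2, 9.5]
gripper_width: 0.0399
grip_force: 61.9
clock: 7.63
tcp_pos: [0.5506, 0.071, 0.0752]
tool_rot: [[0.151, 0.988, 0.001], [0.988, -0.151, 0.0], [0.0, 0.001, -1.0]]
force: [-5.6, 0.4, 21.8]
gripper_width: 0.0397
grip_force: 63.2
```

Seated on the floor. I release and go up, then check and look toward jar R.

```bash
python3 -m handwheel '[0,0,-0.15,0,0,0,2, 0,0,-0.15,0,0,0,6, 0,0,-0.15,0,0,0,8.5, 0,0,-0.15,0,0,0,8.5, 0,0,-0.15,0,0,0,8.5, 0,0,-0.15,0,0,0,8.5, 0,0,-0.15,0,0,0,8.5]'; python3 -m handwheel '[0,0,-0.5,0,0,0,8.5, 0,0,-1.5,0,0,0,8.5, 0,0,-3.5,0,0,0,8.5, 0,0,-6,0,0,0,8.5, 0,0,-9,0,0,0,8.5, 0,0,-12,0,0,0,8.5, 0,0,-15,0,0,0,8.5, 0,0,-16,0,0,0,8.5, 0,0,-16,0,0,0,8.5]'; python3 -c "
from h import *
go(.534,-.2405,.24,-8.5)
go(.534,-.2405,.24,171.5)"
```

```text
clock: 8.22
tcp_pos: [0.5504, 0.071, 0.0746]
tool_rot: [[0.151, 0.988, -0.0], [0.988, -0.151, 0.0], [0.0, -0.0, -1.0]]
force: [-0.7, -0.5, 0.4]
gripper_width: 0.0851
grip_force: 0.0
clock: 8.97
tcp_pos: [0.5512, 0.0711, 0.2382]
tool_rot: [[0.151, 0.988, 0.006], [0.988, -0.151, 0.0], [0.001, 0.006, -1.0]]
force: [-0.1, 0.3, 0.1]
gripper_width: 0.0851
grip_force: 0.0
shift [-31.06   3.02  -0.2 ] rot [ 0.006 -0.001 -0.004] t 8.97
shift [-31.06   3.02  -0.2 ] rot [-2.000e-03 -9.000e-03  3.138e+00] t 8.97
```

```bash
python3 -m handwheel '[-2,0.2,0,0,0,0,8.5, -5,0.5,0,0,0,0,8.5, -9,0.9,0,0,0,0,8.5, -13,1.3,0,0,0,0,8.5, -17,1.7,0,0,0,0,8.5, -21,2,0,0,0,0,8.5, -25,2.4,0,0,0,0,8.5, -28.5,2.8,0,0,0,0,8.5, -31,3,0,0,0,0,8.5, -31,3,0,0,0,0,8.5]'; python3 -m handwheel '[0,0,0,0,0,0,8.5,0,0,0,0,0,0,8.5,0,0,0,0,0,0,8.5,0,0,0,0,0,0,8.5]'
python3 - <<'E'
from h import *
c=viewer.get_calibration("wrist"); p,d=viewer.camera("wrist"); P=cloud("wrist",d,c)
cv2.imwrite("pics/w4.png",p[:,:,::-1])
m=(abs(P[:,:,2]-.106)<.008)&(np.hypot(P[:,:,0]-.534,P[:,:,1]+.241)<.045)
T=P[m].astype(np.float32); print(len(T),np.median(T[:,2]),T.mean(0),cv2.minEnclosingCircle(T[:,:2].copy()))
P=cloud("top",viewer.camera("top")[1])
Q=P[190:280,256:376].reshape(-1,3); R=Q[abs(Q[:,2]-.045)<.005].astype(np.float32); print(len(R),cv2.minAreaRect(R[:,:2].copy()))
T=Q[(abs(Q[:,2]-.113)<.009)&(abs(Q[:,0]-.551)<.04)&(abs(Q[:,1]-.07)<.04)].astype(np.float32);print(len(T),np.median(T[:,2]),cv2.minEnclosingCircle(T[:,:2].copy()))
T=Q[(Q[:,2]>.155)&(Q[:,2]<.175)].astype(np.float32);print(len(T),cv2.minAreaRect(T[:,:2].copy()))
go(.534,-.2405,.066,-8.5)
E
```

```text
clock: 9.8
tcp_pos: [0.5322, -0.244, 0.2331]
tool_rot: [[0.155, 0.988, -0.002], [0.988, -0.155, 0.0], [0.0, -0.002, -1.0]]
force: [0.4, 0.8, 0.1]
gripper_width: 0.0852
grip_force: 0.0
clock: 10.13
tcp_pos: [0.5333, -0.2388, 0.2347]
tool_rot: [[0.15, 0.989, -0.0], [0.989, -0.15, 0.0], [0.0, -0.0, -1.0]]
force: [0.0, -0.1, -0.6]
gripper_width: 0.0849
grip_force: 0.0
2226 0.10602977 [ 0.53387034 -0.23962814  0.10584946] ((0.5337429046630859, -0.24085719883441925), 0.02058793231844902)
837 ((0.5526526570320129, -0.01956912875175476), (0.24738448858261108, 0.10225524008274078), 87.42912292480469)
218 0.1124922 ((0.5503837466239929, 0.07060477137565613), 0.020076755434274673)
164 ((0.5430712103843689, 0.010037316009402275), (0.01414608396589756, 0.062102049589157104), 80.70594024658203)
shift [-0.13  0.09 16.88] rot [ 0.    -0.    -0.002] t 10.23
```

View pics/w4.png

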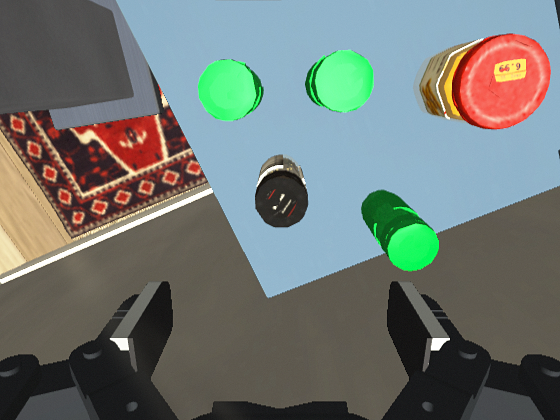

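The dark-capped jar is at (281,200), with green jars at (230,90), (340,80) and (410,240), all clear of the finger columns. Jar one is seated: its top is at 0.1125 and the caddy has not moved. I descend and grip jar two.

```bash
python3 -m handwheel '[-0.15,0.1,2.5,0,0,0,8.5, -0.15,0.1,5,0,0,0,8.5, -0.15,0.1,7.5,0,0,0,8.5, -0.15,0.1,10,0,0,0,8.5, -0.15,0.1,12.5,0,0,0,8.5, -0.15,0.1,14.5,0,0,0,8.5, -0.15,0.1,16,0,0,0,8.5, -0.15,0.1,16.8,0,0,0,8.5, -0.15,0.1,16.8,0,0,0,8.5, -0.15,0.1,16.8,0,0,0,8.5]'; python3 -m handwheel '[0,0,0,0,0,0,2, 0,0,0,0,0,0,2, 0,0,0,0,0,0,2, 0,0,0,0,0,0,2, 0,0,0,0,0,0,2, 0,0,0,0,0,0,2, 0,0,0,0,0,0,2, 0,0,0,0,0,0,2, 0,0,0,0,0,0,2, 0,0,0,0,0,0,2]'; python3 -m handwheel '[0,0,-1,0,0,0,2, 0,0,-3,0,0,0,2, 0,0,-6,0,0,0,2, 0,0,-9,0,0,0,2, 0,0,-12,0,0,0,2, 0,0,-14,0,0,0,2, 0,0,-14,0,0,0,2, 0,0,-14,0,0,0,2, 0,0,-14,0,0,0,2]'; python3 -c "
from h import *
go(.5333,-.0515,.207,-8.5)"
```

```text
clock: 11.07
tcp_pos: [0.5342, -0.2414, 0.0671]
tool_rot: [[0.151, 0.989, 0.0], [0.989, -0.151, 0.0], [0.0, 0.0, -1.0]]
force: [-0.2, 0.5, -0.4]
gripper_width: 0.0849
grip_force: 0.0
clock: 11.9
tcp_pos: [0.5341, -0.2417, 0.0677]
tool_rot: [[0.151, 0.988, 0.001], [0.988, -0.151, -0.001], [-0.0, 0.001, -1.0]]
force: [-1.6, 0.7, 6.5]
gripper_width: 0.0395
grip_force: 60.5
clock: 12.65
tcp_pos: [0.5334, -0.2413, 0.2063]
tool_rot: [[0.151, 0.988, -0.001], [0.988, -0.151, 0.001], [0.0, -0.001, -1.0]]
force: [0.3, 0.2, -2.6]
gripper_width: 0.0394
grip_force: 60.6
shift [18.76 -2.89 -0.06] rot [-0.001 -0.    -0.004] t 12.65
```

```bash
python3 -m handwheel '[1.5,-0.2,0,0,0,0,2, 4,-0.6,0,0,0,0,2, 7,-1.1,0,0,0,0,2, 10,-1.5,0,0,0,0,2, 13,-2,0,0,0,0,2, 16,-2.5,0,0,0,0,2, 18,-2.8,0,0,0,0,2, 18.65,-2.9,0,0,0,0,2, 18.65,-2.9,0,0,0,0,2, 18.65,-2.9,0,0,0,0,2]'; python3 -m handwheel '[0,0,2,0,0,0,2, 0,0,4,0,0,0,2, 0,0,6,0,0,0,2, 0,0,7.5,0,0,0,2, 0,0,7.8,0,0,0,2, 0,0,7.8,0,0,0,2, 0,0,7.8,0,0,0,2, 0,0,7.8,0,0,0,2, 0,0,7.8,0,0,0,2]'
python3 - <<'E'
from h import *
p,d=viewer.camera("side"); cv2.imwrite("pics/c5.png",cv2.resize(p[150:270,230:390],(800,600),interpolation=2)[:,:,::-1])
go(.5329,-.0525,.0755,-8.5)
E
```

```text
clock: 13.48
tcp_pos: [0.5333, -0.0528, 0.2062]
tool_rot: [[0.151, 0.989, -0.001], [0.989, -0.151, 0.0], [0.0, -0.001, -1.0]]
force: [-0.1, -0.7, -0.2]
gripper_width: 0.0393
grip_force: 60.6
clock: 14.23
tcp_pos: [0.5339, -0.0531, 0.1297]
tool_rot: [[0.152, 0.988, 0.002], [0.988, -0.152, -0.0], [-0.0, 0.002, -1.0]]
force: [-0.0, 0.3, -0.8]
gripper_width: 0.0397
grip_force: 60.6
shift [ 0.04 -0.11  5.41] rot [ 0.001 -0.    -0.004] t 14.28
```

View pics/c5.png

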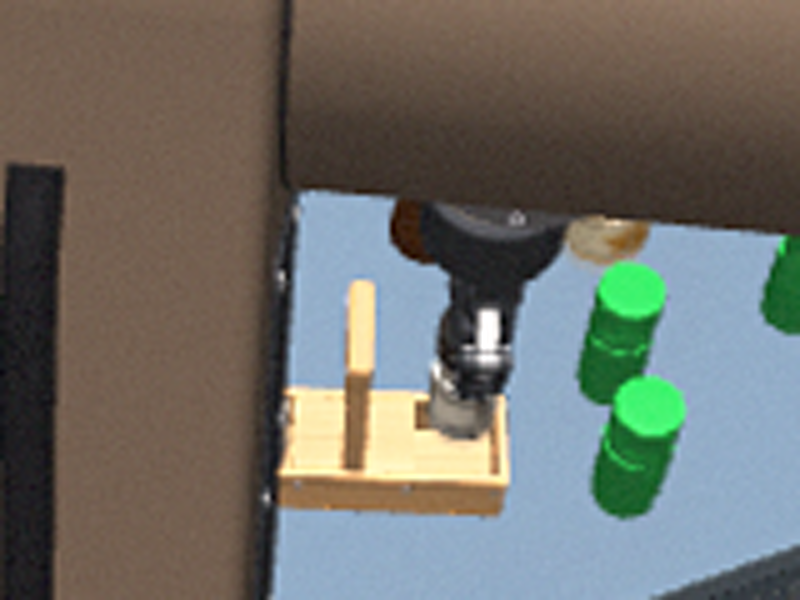

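The side view shows jar two just above the right pocket (base about (462,420)), inside the rim outline. I lower it slowly.

```bash
python3 -m handwheel '[0,-0.1,0.3,0,0,0,2, 0,-0.1,0.8,0,0,0,2, 0,-0.1,1.4,0,0,0,2, 0,-0.1,2,0,0,0,2, 0,-0.1,2.6,0,0,0,2, 0,-0.1,3.2,0,0,0,2, 0,-0.1,3.7,0,0,0,2, 0,-0.1,3.7,0,0,0,2]'; python3 -m handwheel '[0,0,0.4,0,0,0,2, 0,0,0.7,0,0,0,2, 0,0,1,0,0,0,2, 0,0,1.2,0,0,0,2, 0,0,1.4,0,0,0,2, 0,0,1.5,0,0,0,2, 0,0,1.6,0,0,0,2, 0,0,1.6,0,0,0,2]';  python3 -m handwheel '[0,0,0.1,0,0,0,2, 0,0,0.1,0,0,0,2, 0,0,0.1,0,0,0,2]'
```

```text
clock: 14.95
tcp_pos: [0.5321, -0.0526, 0.0906]
tool_rot: [[0.152, 0.988, -0.002], [0.988, -0.152, 0.0], [0.0, -0.002, -1.0]]
force: [-0.5, -0.3, -0.4]
gripper_width: 0.039
grip_force: 60.6
clock: 15.62
tcp_pos: [0.5325, -0.0527, 0.0758]
tool_rot: [[0.151, 0.988, 0.0], [0.988, -0.151, 0.0], [0.0, 0.0, -1.0]]
force: [-0.3, 0.4, -0.6]
gripper_width: 0.0397
grip_force: 60.8
clock: 15.87
tcp_pos: [0.5326, -0.0527, 0.0757]
tool_rot: [[0.151, 0.988, 0.001], [0.988, -0.151, -0.0], [0.0, 0.001, -1.0]]
force: [-2.9, 1.7, 10.4]
gripper_width: 0.0398
grip_force: 61.8
```

Contact with the pocket floor, so I release, rise and turn for the handle.

```bash
python3 -m handwheel '[0,0,0,0,0,0,2, 0,0,0,0,0,0,6, 0,0,0,0,0,0,8.5, 0,0,0,0,0,0,8.5, 0,0,0,0,0,0,8.5, 0,0,0,0,0,0,8.5, 0,0,0,0,0,0,8.5]'; python3 -m handwheel '[0,0,-0.5,0,0,0,8.5, 0,0,-1.5,0,0,0,8.5, 0,0,-3.5,0,0,0,8.5, 0,0,-6,0,0,0,8.5, 0,0,-9,0,0,0,8.5, 0,0,-12,0,0,0,8.5, 0,0,-15,0,0,0,8.5, 0,0,-16,0,0,0,8.5, 0,0,-16,0,0,0,8.5]'; python3 -c "
from h import *
go(.5425,.0100,.24,81.3);go(.5425,.01,.24,-98.7); print(sensors.read_state()['joint_positions'])"
```

```text
clock: 16.45
tcp_pos: [0.5325, -0.0527, 0.0747]
tool_rot: [[0.151, 0.988, -0.0], [0.988, -0.151, 0.0], [0.0, -0.0, -1.0]]
force: [0.6, 0.6, 0.0]
gripper_width: 0.0849
grip_force: 0.0
clock: 17.2
tcp_pos: [0.5332, -0.0528, 0.2381]
tool_rot: [[0.151, 0.988, 0.005], [0.988, -0.151, -0.001], [-0.0, 0.006, -1.0]]
force: [-0.0, 0.1, -0.7]
gripper_width: 0.0851
grip_force: 0.0
shift [ 6.35 -0.04 -0.19] rot [ 0.004  0.005 -1.571] t 17.2
shift [ 6.35 -0.04 -0.19] rot [ 0.005 -0.004  1.571] t 17.2
[-1.27243886e+01  2.03498774e+01  1.01517051e+02  7.12816929e-03
  5.78123477e+01 -4.02485316e+00]
```

```bash
python3 -m handwheel '[1,0,0,0,0,-0.12,8.5, 2,0,0,0,0,-0.24,8.5, 3,0,0,0,0,-0.36,8.5, 4,0,0,0,0,-0.48,8.5, 5,0,0,0,0,-0.6,8.5, 6.3,0,0,0,0,-0.72,8.5, 6.3,0,0,0,0,-0.84,8.5, 6.3,0,0,0,0,-0.96,8.5, 6.3,0,0,0,0,-1.08,8.5, 6.3,0,0,0,0,-1.2,8.5]'; python3 -m handwheel '[0,0,0,0,0,-0.12,8.5, 0,0,0,0,0,-0.24,8.5, 0,0,0,0,0,-0.34,8.5, 0,0,0,0,0,-0.37,8.5, 0,0,0,0,0,-0.37,8.5, 0,0,0,0,0,-0.37,8.5, 0,0,0,0,0,-0.37,8.5]'; python3 cad.py w6
python3 - <<'E'
from h import *
P=cloud("side",viewer.camera("side")[1]); 
for k,y,x in (("L",.071,.551),("R",-.0515,.533)):
    Q=P.reshape(-1,3);Q=Q[(np.hypot(Q[:,0]-x,Q[:,1]-y)<.022)&(Q[:,2]>.09)&(Q[:,2]<.13)];print(k,len(Q),np.median(Q[:,2]) if len(Q) else 0)
go(.5425,.01,.134,81.3)
E
```

```text
clock: 18.03
tcp_pos: [0.5415, 0.0097, 0.2335]
tool_rot: [[-0.869, 0.494, -0.002], [0.494, 0.869, 0.0], [0.002, -0.001, -1.0]]
force: [0.6, -0.6, 0.0]
gripper_width: 0.0848
grip_force: 0.0
clock: 18.62
tcp_pos: [0.5418, 0.0096, 0.2342]
tool_rot: [[-0.988, 0.154, -0.001], [0.154, 0.988, 0.0], [0.001, 0.0, -1.0]]
force: [0.7, 0.8, -0.0]
gripper_width: 0.0847
grip_force: 0.0
5966 (((0.5418685078620911, 0.009976007044315338), (0.18625006079673767, 0.06236204504966736), 81.51799011230469), np.float32(0.04543242))
2206 (((0.5416948199272156, 0.010290166363120079), (0.014357246458530426, 0.06161099299788475), 81.2517318725586), np.float32(0.16616827))
[0.54184353 0.0095626  0.23434892] 0.08486874324773246 18.6667
L 19 0.09867714795130811
R 39 0.10277567568151702
shift [-0.06  0.05 10.05] rot [ 0.    -0.    -0.002] t 18.72
```

View pics/w6.png

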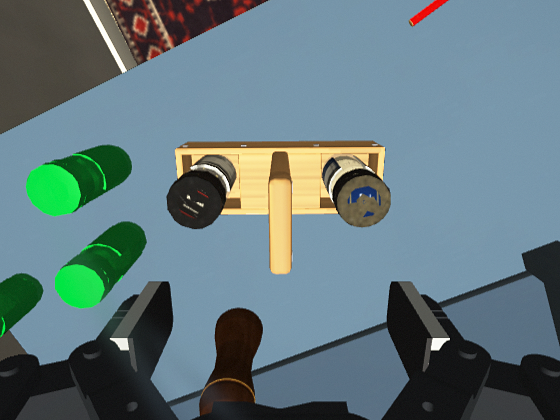

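Both jars stand upright in the end pockets (caps at (197,197) and (362,200)). The bar at (281,225) lies centred between the fingers, and the mill at (232,350) is well behind. I descend on the bar and grip.

```bash
python3 -m handwheel '[0,0.05,2,0,0,0,8.5, 0,0.05,4,0,0,0,8.5, 0,0.05,6,0,0,0,8.5, 0,0.05,8,0,0,0,8.5, 0,0.05,9.4,0,0,0,8.5, 0,0.05,10,0,0,0,8.5, 0,0.05,10,0,0,0,8.5, 0,0.05,10,0,0,0,8.5, 0,0.05,10,0,0,0,8.5]'; python3 -m handwheel '[0,0,0,0,0,0,7, 0,0,0,0,0,0,5, 0,0,0,0,0,0,3.5, 0,0,0,0,0,0,2.5, 0,0,0,0,0,0,2, 0,0,0,0,0,0,1.6, 0,0,0,0,0,0,1.2, 0,0,0,0,0,0,0, 0,0,0,0,0,0,0, 0,0,0,0,0,0,0]'; python3 -m handwheel '[0,0,0,0,0,0,0, 0,0,0,0,0,0,0, 0,0,0,0,0,0,0, 0,0,0,0,0,0,0, 0,0,0,0,0,0,0, 0,0,0,0,0,0,0]'
```

```text
clock: 19.47
tcp_pos: [0.5426, 0.01, 0.1357]
tool_rot: [[-0.988, 0.152, 0.001], [0.152, 0.988, -0.0], [-0.001, 0.0, -1.0]]
force: [-0.3, 0.0, -0.2]
gripper_width: 0.0852
grip_force: 0.0
clock: 20.3
tcp_pos: [0.5421, 0.01, 0.1349]
tool_rot: [[-0.988, 0.152, 0.0], [0.152, 0.988, -0.0], [-0.0, -0.0, -1.0]]
force: [-1.2, -2.1, 4.5]
gripper_width: 0.0132
grip_force: 58.4
clock: 20.8
tcp_pos: [0.5421, 0.01, 0.1349]
tool_rot: [[-0.988, 0.152, 0.0], [0.152, 0.988, -0.0], [-0.0, -0.0, -1.0]]
force: [-2.7, -1.4, 5.4]
gripper_width: 0.0127
grip_force: 58.4
```

Gripped. I lift slowly by 10 cm and settle.

```bash
python3 -m handwheel '[0,0,-0.2,0,0,0,0, 0,0,-0.6,0,0,0,0, 0,0,-1.1,0,0,0,0, 0,0,-1.7,0,0,0,0, 0,0,-2.4,0,0,0,0, 0,0,-3.2,0,0,0,0, 0,0,-4,0,0,0,0, 0,0,-4.8,0,0,0,0, 0,0,-5.6,0,0,0,0, 0,0,-6.4,0,0,0,0]'; python3 -m handwheel '[0,0,-0.8,0,0,0,0, 0,0,-1.5,0,0,0,0, 0,0,-2.2,0,0,0,0, 0,0,-2.8,0,0,0,0, 0,0,-3.2,0,0,0,0, 0,0,-3.5,0,0,0,0, 0,0,-3.6,0,0,0,0, 0,0,-3.6,0,0,0,0, 0,0,-3.6,0,0,0,0, 0,0,-3.6,0,0,0,0]'; python3 -m handwheel '[0,0,0,0,0,0,0, 0,0,0,0,0,0,0, 0,0,0,0,0,0,0, 0,0,0,0,0,0,0, 0,0,0,0,0,0,0, 0,0,0,0,0,0,0]'
python3 - <<'E'
from h import *
c=viewer.get_calibration("wrist"); p,d=viewer.camera("wrist"); P=cloud("wrist",d,c); cv2.imwrite("pics/w7.png",p[:,:,::-1])
near=(np.abs(P[:,:,0]-.542)<.05)&(np.abs(P[:,:,1]-.01)<.12)
for k,lo,hi in (("rim",.125,.16),("caps",.2,.228)):
    T=P[near&(P[:,:,2]>lo)&(P[:,:,2]<hi)]; A=np.c_[T[:,:2],np.ones(len(T))]; T2=T
    if k=="rim": 
        m=abs(T[:,2]-np.median(T[:,2]))<.006; f=np.linalg.lstsq(A[m],T[m,2],rcond=None)[0]; print('rim z',np.median(T[:,2]),'slopes deg',np.degrees(f[:2]))
    else:
        for s in (1,-1): q=T[s*(T[:,1]-.01)>0]; print('cap',len(q),np.percentile(q[:,2],[50,95]))
s=sensors.read_state();print(s['tcp_pos'],s['gripper_width'],s['grip_force'],s['force'],s['ft_torque'])
E
```

```text
clock: 21.63
tcp_pos: [0.5421, 0.0101, 0.1998]
tool_rot: [[-0.988, 0.152, 0.0], [0.152, 0.988, 0.0], [-0.0, 0.0, -1.0]]
force: [-0.4, -0.3, -7.3]
gripper_width: 0.0131
grip_force: 58.5
clock: 22.47
tcp_pos: [0.542, 0.0101, 0.2345]
tool_rot: [[-0.988, 0.152, -0.001], [0.152, 0.988, 0.0], [0.001, 0.0, -1.0]]
force: [0.3, -0.4, -6.0]
gripper_width: 0.0131
grip_force: 58.5
clock: 22.97
tcp_pos: [0.5421, 0.0101, 0.2348]
tool_rot: [[-0.988, 0.152, 0.0], [0.152, 0.988, 0.0], [-0.0, 0.0, -1.0]]
force: [0.9, 0.2, -7.1]
gripper_width: 0.0131
grip_force: 58.5
rim z 0.1451368170027565 slopes deg [ 0.44508692 -0.15133141]
cap 6267 [0.21352399 0.2150191 ]
cap 6032 [0.21385632 0.21515328]
[0.5421012  0.01004463 0.23479077] 0.013209009113536079 58.50992739200592 [-0.14711447 -0.40971167 -5.88423069] [-0.01172024  0.01687173 -0.03329326]
```

View pics/w7.png

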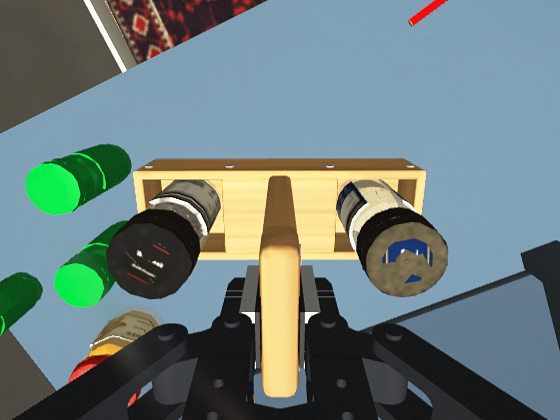

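The caddy hangs level (slopes under 0.5°) with its rim at 0.145, about 10 cm clear of the worktop. Both caps are at 0.2135, so the jars are fully seated and the hold is steady. I hand it in.

```bash
python3 -c "
from workcell import order
print(order.sign_off())"
```

```text
the job is handed in; nothing more can be done
None
```

Done: both slim jars are fully down in the caddy's end pockets, and the job was handed in at about 23 s with the loaded caddy held level, about 10 cm above the worktop.

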